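Feed one glass cane from the rack to the cutter

TASK

Twist the red spring-return knob of the cane rack clockwise until it presses against its stop, hold it there a moment without forcing it, then let go so that it springs back and one cane, the amber one, has rolled down into the rack's catch pocket. Then pick the amber cane out of the pocket and lay it gently in the steel V cradle of the cutter, lying along the cradle and about centred on it; leave the two green canes on the rack and the other things on the bench alone.

Things in the scene. Friction and masses are not known exactly. Their poses are not given: they have to be found in the camera images.
- knob (a joint): red knob's angle, rad: 0 at rest, grows turning clockwise (looking at its face). Return spring 0.10 N m + 0.25 N m/rad. A hidden stop (gives 0.07 rad per N m) begins between 0.95 and 1.27 rad, different each time: only felt, as a sharp rise of torque. Press 0.15 to 0.8 N m beyond the spring for 0.5 s; over 1.8 N m beyond it is forcing. Let go, it is home in under 1 s.
- knob_grip (a point): on the knob's axis, 12 mm below the top of its grip bar. z: the axis, out of the face, leaning 24 deg from vertical to the rack's -x (robot) side; clockwise is negative about z. x: along the red bar (64 long, 16 thick, 42 mm high), turns with the knob. Its black disc, radius 34, is 30 mm below this point; under it a 90 mm square head. The bar springs back freely between fingers 75 mm apart.
- rack: fixed teal cane rack, base 200 x 430 x 12 mm; origin at bench height, z up. Two steel rails at x +-50 slope 18 deg down to -y; canes lie across them, along x, between side plates at x +-81. Knob head at x 0, y 220, 105 high. A brass front gate holds the first cane at y 11, 105 high; it lets go at about 0.85 rad of knob, as a back gate rises to hold the rest, which move up once the knob is home.
- pocket (a point): centre of a cane resting in the rack's catch pocket: rack x 0, y -100, 56 mm above the bench; axes as the rack's. Its floor (40 high), outer wall to -y (90 high) and the rail ends (60 high, 20 mm to +y) stand only at x +-50, 12 mm wide: 88 mm between is open for fingers down to the 12 mm base. Side plates at x +-81 are 82 high. The pocket is 38 wide along y; the cane has 4 mm play along x.
- cane_amber: amber glass cane: round rod 32 mm in diameter, 150 mm long, about 0.3 kg, the lowest of the three on the rack; origin at its centre, x along the rod (y and z turn as it rolls)
- cane_green1: lime green glass cane, same size, second on the rack; origin at its centre, x along the rod
- cane_green2: lime green glass cane, same size, third and highest on the rack; origin at its centre, x along the rod
- cutter: fixed teal cane cutter, base 190 x 110 x 14 mm; origin under its centre at bench height, x along its cradle, z up. Two steel V saddles (45 deg sides, 66 mm high) at x +-50, 14 mm wide each, open between down to the base. A teal column 150 high stands at y -95 to -125; its blade arm is parked up, leaning away to y -200, 320 high.
- cradle (a point): centre of a cane resting in both V saddles: cutter x 0, y 0, 59 mm above the bench; x along the cane, which may lie either way round, within 15 mm of centred lengthwise
- tape_roll: bystander: beige masking tape roll lying flat, 90 mm across, 40 mm high; origin under its centre
- grout_jar: bystander: white jar with a blue cap, 72 mm across, 100 mm high; origin under its centre
- hammer: bystander: hammer with a wooden handle, 240 mm long, lying flat; origin at its middle, at bench height, x along it towards the head

How it is judged:
By the outcome, as a careful person would: the job done as asked, in the order asked, and still so for the second after the job is handed in, with the robot touching nothing.
It also fails if it takes over 58 s, if anything falls off the work surface, if the arm or the gripper's body presses on something with over 40 N, if the wrist force passes 120 N, or if a joint passes its speed limit or range.

ROBOT

A 6-joint arm with a two-finger parallel gripper is mounted at the origin on the work surface. World frame = base frame: x ahead of the robot, y to its left, z up, the work surface at z = 0. Lengths are in mm, angles in rad, forces in N, time in s.
With the tool pointing down it reaches from about 375 to 750 mm from the base axis. Payload 9 kg.
Tool frame: the origin (TCP) lies midway between the tips of the shut fingers; the grasp point (between the pads) lies 19 mm behind it; z points along the fingers, y is the line along which they close (so a half turn about z gives the same grasp; the last joint's range is limited). The gripper opens to 85 mm and grips with 20 to 120 N. Pads are 22 mm wide; open, the fingers measure 114 mm over their backs; the gripper's body (76 mm by 85 mm) begins 54 mm behind the grasp point. The pads swing forward as they close: fully open they stand 13 mm farther back than shut.
Start: joints at [1.054, 0.104, 0.097, 1.564, 0, 1.353], TCP at [176.628, 573.445, 231.331] pointing down, gripper open.
Joint ranges: [-2.99, 2.99], [-0.84, 1.86], [-1.1, 1.16], [-1.84, 2.11], [-1.51, 1.56], [-3.14, 3.14]. Speed limits (rad/s): [2.22, 2.22, 2.57, 3.14, 3.14, 3.14].

INTERFACE

Orientations are given as a rotation vector (axis times angle).
In Python, from station import env, vision, eoat gives the robot as it stands (env), with the cameras (vision) and the gripper (eoat). Calls block until the motion is done:
- env.movep(position, orientation): joint-space move of the TCP to a pose.
- env.line_to(position, max_speed=150, attitude=None, stop_force=None): straight line of the TCP; attitude=None keeps the orientation; max_speed is the mean speed in mm/s. With stop_force (N) it stops when the force on the tool has changed by that much, and returns True; else False.
- env.move_j(angles): joint-space move.
- eoat.command_gripper(opening): finger opening in mm; the grip force is fixed at half the most; returns when the fingers have stopped.
- env.dwell(seconds).
- env.inverse_kinematics(position, orientation): joint angles nearest the present ones, or None.
- env.read_state(): the state.
- vision.camera(name): name is "scene" or "side" or "wrist"; returns (picture, depth): 420x560x3 uint8, red, green, blue; 420x560 float32, mm along the optical axis (not along the pixel's ray), 0 where there is no reading.
- vision.camera_params(name): a dict with "fx", "fy", "cx", "cy" (pixels), "distortion" ([k1, k2, p1, p2, k3] as OpenCV has them; the pictures are not rectified), "R" (3x3) and "t" (3): a world point X has camera coordinates R X + t. Camera axes: x right, y down, z forward; pixel columns grow to the right and rows downward; lengths in mm; the calibration is good to about 2 mm. A picture is of the moment at which its call begins: read the wrist's pose just before it. camera_params takes no time and is no camera call; for the wrist camera it gives the pose at the moment of the call.
A pose or a line that the arm cannot do raises env.IKError and nothing moves.
- env.job_done(): hands the job in; it is judged then, once.
The state is a dict: "clock": time; "joints": joint angles; "qvel": joint speeds; "effort": joint torques, N m; "tcp_pos": TCP position; "tool_rot": TCP orientation; "force": force on the tool from outside, world axes, zero at the start; "wrist_torque": the same for the moment, N m; "width": finger opening in mm; "grip_force": force on a finger pad.
Only numpy, scipy, OpenCV 4.12 (cv2) and the standard library are available. Lean on these libraries where they do the work, as an engineer would, in place of code of your own. Each camera call takes 0.05 s, during which the arm holds its last target. There are 200 camera calls.

## Working session

There is one attempt and no reset: what is moved stays moved. The work goes in short steps, each a Python script; the robot and the scene stay as the last script left them, time stands still between calls to the robot, and variables do not carry over. Pictures are saved under pics/ and viewed, at most 10 in all, crops included, and the job is handed in when it is done.

```bash
mkdir -p pics; ls
python3 - <<'E'
from station import env, vision, eoat
import cv2, numpy as np
for n in("scene","side"):
    im,d=vision.camera(n); p=vision.camera_params(n)
    cv2.imwrite(f"pics/{n}0.png",im[:,:,::-1]); np.savez(f"{n}0.npz",im=im,d=d,**{k:np.array(v) for k,v in p.items()})
    print(n,p["fx"],p["distortion"],(-np.array(p["R"]).T@p["t"]).round())
print(env.read_state())
E
```

```text
pics
station.py
scene 393.3260778629721 [-0.02478727  0.          0.          0.          0.        ] [1138.  354.  841.]
side 516.5078480785897 [-0.09712256  0.          0.          0.          0.        ] [  435. -1203.   802.]
{'clock': 0.1, 'joints': array([ 1.05422503e+00,  1.04648714e-01,  9.65491631e-02,  1.56387962e+00,
       -1.22604559e-05,  1.35311928e+00]), 'qvel': array([ 0.00132887, -0.00082995,  0.00213797, -0.00033892,  0.00197016,
        0.00048078]), 'effort': array([ 4.83600932e-03, -5.58199990e+01,  5.04724860e+01,  1.29394111e-02,
       -3.31831661e-04,  1.68775057e-05]), 'tcp_pos': array([176.51279825, 573.14496886, 230.59589951]), 'tool_rot': array([-4.67694673e-01, -3.10616605e+00,  1.74087642e-03]), 'force': array([0.07958896, 0.9337162 , 0.86325773]), 'wrist_torque': array([ 0.03654048, -0.04628087,  0.02782339]), 'grip_force': 0.0, 'width': 85.46377553424348}
```

View pics/scene0.png

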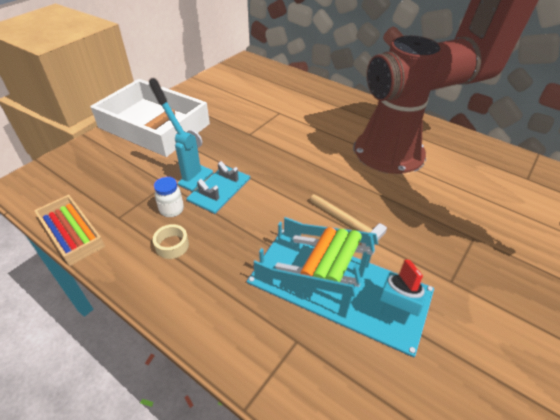

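View pics/side0.png

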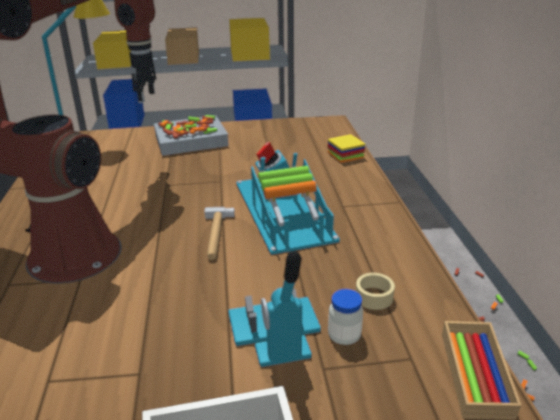

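The scene view shows the rack (base corners about (250,280), (413,350), (431,289)) with the red knob at (410,276) and the amber cane at (320,252). The cutter base is at about (218,187). The side view shows the same: rack at (290,205), knob at (268,153), cutter at (275,325) with its column on the near side.

```bash
cat > h.py <<'E'
import numpy as np, cv2
from scipy.spatial.transform import Rotation as Ro
def cloud(im,d,p):
    K=np.array([[p["fx"],0,p["cx"]],[0,p["fy"],p["cy"]],[0,0,1]],float)
    v,u=np.mgrid[:420,:560]; uv=np.stack([u,v],-1).reshape(-1,1,2).astype(np.float32)
    n=cv2.undistortPoints(uv,K,np.array(p["distortion"],float)).reshape(420,560,2)
    X=np.dstack([n*d[...,None],d])
    W=(X-np.array(p["t"]).ravel())@np.array(p["R"])
    W[d==0]=np.nan
    return W
def hsv(im): return cv2.cvtColor(im,cv2.COLOR_RGB2HSV)
E
python3 - <<'E'
from h import *
for n in("scene","side"):
    f=np.load(n+"0.npz"); im=f["im"]; W=cloud(im,f["d"],f); H=hsv(im)
    teal=(abs(H[...,0].astype(int)-97)<10)&(H[...,1]>130)
    x,y,z=W[...,0],W[...,1],W[...,2]
    nn,lab,st,c=cv2.connectedComponentsWithStats(teal.astype(np.uint8))
    for i in range(1,nn):
        if st[i,4]<300: continue
        m=lab==i
        print(n,i,st[i],"med",np.nanmedian(W[m],0).round(), "zlow/hi",np.nanpercentile(z[m],[1,99]).round())
    for nm,(a,b) in dict(rack=(0,0),).items(): pass
    bench=(z>-20)&(z<20)&(x>200)&(x<700)&(abs(y)<400); print("bench z",np.nanmedian(z[bench]))
    # base tops by low-z teal
    low=teal&(z<20)&(z>4)
    nn,lab,st,c=cv2.connectedComponentsWithStats(cv2.dilate(low.astype(np.uint8),np.ones((3,3))))
    for i in range(1,nn):
        m=(lab==i)&low
        if m.sum()<60: continue
        print("  low",st[i],m.sum(),"z",np.nanmedian(z[m]).round(1),"rect",cv2.minAreaRect(W[m][:,:2].astype(np.float32)))
    for nm,m in dict(red=((H[...,0]<6)|(H[...,0]>174))&(H[...,1]>170)&(H[...,2]>120),amber=(H[...,0]>7)&(H[...,0]<14)&(H[...,1]>215)&(H[...,2]>150),green=(H[...,0]>32)&(H[...,0]<55)&(H[...,1]>150)).items():
        m=m&(x>300)&(x<720)&(abs(y)<450)&(z>60)
        print("  ",nm,m.sum(),np.nanmean(W[m],0).round(1),np.nanpercentile(W[m],[2,98],axis=0).round(1).tolist())
E
```

```text
scene 1 [ 163  103   49   87 1262] med [ 534. -434.   90.] zlow/hi [  8. 249.]
scene 3 [188 173  61  40 956] med [ 522. -320.   12.] zlow/hi [ 8. 16.]
scene 4 [ 248  219  184  137 9060] med [633. 197.  12.] zlow/hi [  7. 137.]
scene 16 [ 36 248  56  67 781] med [ 928. -866. -528.] zlow/hi [-740. -286.]
bench z -0.5919557512002692
  low [ 178  165   72   49 1646] 1248 z 12.5 rect ((518.506591796875, -370.9418640136719), (186.63023376464844, 178.15921020507812), 4.926159381866455)
  low [263 236  51  31 959] 780 z 10.7 rect ((596.65869140625, -13.998497009277344), (110.02058410644531, 101.0261459350586), 9.258635520935059)
  low [343 257  19  21 237] 149 z 10.5 rect ((532.7310791015625, 150.6677703857422), (64.73933410644531, 26.390958786010742), 8.19384479522705)
  low [ 247  263  186   94 5872] 5026 z 10.9 rect ((598.8099365234375, 150.42088317871094), (199.024658203125, 425.1295471191406), 9.469971656799316)
   red 373 [569.  292.7 140.1] [[537.9, 269.1, 118.0], [590.2, 315.3, 159.1]]
   amber 0 [nan nan nan] [nan, nan, nan]
   green 1247 [609.  133.8 131.7] [[535.4, 100.2, 121.1], 
[... 178 characters left out ...]
6 [ 229  281   91   85 4024] med [ 517. -460.   32.] zlow/hi [  5. 230.]
bench z -0.6596894927286545
  low [ 237  180  102   75 3222] 2499 z 10.5 rect ((595.4588623046875, 143.1759033203125), (195.79345703125, 429.7030944824219), 9.799948692321777)
  low [ 228  297   93   70 2375] 1828 z 13.3 rect ((517.531982421875, -378.4176940917969), (186.3302001953125, 179.23085021972656), 6.238387107849121)
   red 50 [552.2 281.3 146.8] [[535.9, 264.1, 136.7], [574.6, 302.2, 154.7]]
   amber 0 [nan nan nan] [nan, nan, nan]
   green 631 [601.4 120.9 128.4] [[533.4, 91.9, 118.1], [669.7, 150.5, 139.4]]<stdin>:22: RuntimeWarning: Mean of empty slice
  return np.nanmean(a, axis, out=out, keepdims=keepdims)
```

Run:
```python
from station import env, vision, eoat
from h import *
s=env.read_state(); p=vision.camera_params("wrist")
Rt=Ro.from_rotvec(s["tool_rot"]).as_matrix(); C=-np.array(p["R"]).T@p["t"]
print("cam in tool",(Rt.T@(C-s["tcp_pos"])).round(1)); print((np.array(p["R"])@Rt).round(3),p["fx"],p["cx"],p["cy"])
print("tool x,y",Rt[:,0].round(2),Rt[:,1].round(2))
th=np.radians(9.6); ex=np.array([np.cos(th),np.sin(th),0]);ey=np.array([-np.sin(th),np.cos(th),0])
O=np.array([598,149,0])-73*ey; print("rack O",O)
for nm,f in dict(scene=np.load("scene0.npz"),side=np.load("side0.npz")).items():
    W=cloud(f["im"],f["d"],f);H=hsv(f["im"]); L=np.dstack([(W-O)@ex,(W-O)@ey,W[...,2]])
    # cane pixels near amber
    m=(abs(L[...,0])<70)&(L[...,1]>-20)&(L[...,1]<40)&(L[...,2]>90)&(L[...,2]<135)&(H[...,0]<18)&(H[...,1]>120)
    print(nm,"amber",m.sum(),np.median(H[m],0),np.percentile(L[m],[2,50,98],axis=0).round(1).tolist())
# candidate look poses
for P in ([480,200,350],[520,150,400],[470,200,420],[480,240,330]):
  for yaw in (0,90,180,270):
    r=(Ro.from_euler('z',np.degrees(th)+yaw,degrees=True)*Ro.from_euler('x',180,degrees=True)).as_rotvec()
    q=env.inverse_kinematics(P,r); print(P,yaw,None if q is None else np.round(q,2))
```

```text
cam in tool [  67.9   -0.5 -142.8]
[[ 0.001  1.    -0.   ]
 [-0.963  0.    -0.271]
 [-0.271  0.001  0.963]] 356.6850469980371 278.7578875051603 207.14199720673358
tool x,y [-0.96  0.29  0.  ] [ 0.29  0.96 -0.  ]
rack O [610.17411851  77.02228929   0.        ]
scene amber 522 [ 15. 200. 250.] [[-66.7, -4.5, 110.5], [4.6, 10.4, 117.7], [67.7, 21.9, 121.6]]
side amber 500 [ 13. 200. 153.] [[-67.6, -10.4, 95.1], [-1.5, -2.9, 112.3], [67.5, 14.0, 121.1]]
[480, 200, 350] 0 [ 0.14 -0.08  0.14  1.78 -0.    3.12]
[480, 200, 350] 90 [ 0.14 -0.08  0.14  1.78  0.    1.55]
[480, 200, 350] 180 [ 0.14 -0.08  0.14  1.78  0.   -0.02]
[480, 200, 350] 270 [ 0.14 -0.08  0.14  1.78  0.   -1.6 ]
[520, 150, 400] 0 [ 0.04  0.04  0.35  1.88 -0.    3.01]
[520, 150, 400] 90 [0.04 0.04 0.35 1.88 0.   1.44]
[520, 150, 400] 180 [ 0.04  0.04  0.35  1.88  0.   -0.13]
[520, 150, 400] 270 [ 0.04  0.04  0.35  1.88  0.   -1.7 ]
[470, 200, 420] 0 [ 0.15 -0.03  0.32  1.92 -0.    3.12]
[470, 200, 420] 90 [ 0.15 -0.03  0.32  1.92  0.    1.55]
[470, 200, 420] 180 [ 0.15 -0.03  0.32  1.92  0.   -0.02]
[470, 200, 420] 270 [ 0.15 -0.03  0.32  1.92  0.   -1.59]
[480, 240, 330] 0 [ 0.22 -0.04  0.13  1.74 -0.   -3.09]
[480, 240, 330] 90 [ 0.22 -0.04  0.13  1.74  0.    1.62]
[480, 240, 330] 180 [ 0.22 -0.04  0.13  1.74  0.    0.05]
[480, 240, 330] 270 [ 0.22 -0.04  0.13  1.74  0.   -1.52]
```

```bash
cat >> h.py <<'E'
def shot(env,tag):
    p=vision.camera_params("wrist"); im,d=vision.camera("wrist")
    cv2.imwrite(f"pics/{tag}.png",im[:,:,::-1]); np.savez(f"{tag}.npz",im=im,d=d,**{k:np.array(v) for k,v in p.items()})
def down(yaw): return (Ro.from_euler('z',yaw)*Ro.from_euler('x',np.pi)).as_rotvec()
E
python3 - <<'E'
from station import env, vision, eoat
from h import *
env.movep([545,205,330],down(np.radians(189.6))); env.dwell(.2); shot(env,"w1")
print(env.read_state()["clock"],env.read_state()["joints"].round(2))
E
```

```text
2.2667 [ 0.14  0.1   0.27  1.75  0.   -0.03]
```

View pics/w1.png

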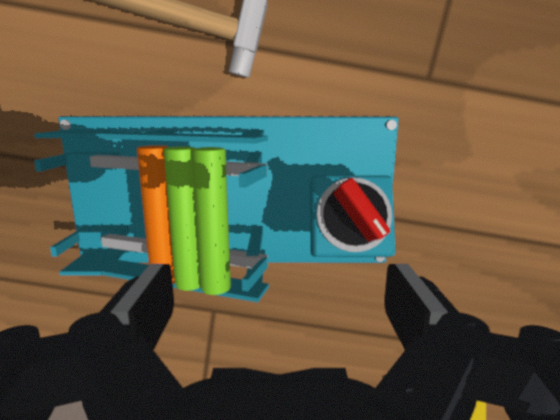

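The wrist view shows the whole rack base (corners (62,120), (392,120), (395,262)). The amber cane is at (155,205), the greens at (182,218) and (212,220), and the knob disc centre is near (354,213). The red bar runs from (340,185) to (382,238).

Run:
```python
from h import *
f=np.load("w1.npz"); im=f["im"]; W=cloud(im,f["d"],f); H=hsv(im); x,y,z=W[...,0],W[...,1],W[...,2]
C=-f["R"].T@f["t"]
wood=(z<8)&(z>-12); print("bench",np.nanmedian(z[wood]))
teal=(abs(H[...,0].astype(int)-97)<10)&(H[...,1]>130)
low=teal&(z<18)&(z>4); r=cv2.minAreaRect(W[low][:,:2].astype(np.float32)); print("base",r,np.median(z[low]))
# upper (robot-side) edge line and knob-side edge
(cx,cy),(w,h),a=r
th=np.radians(a); ex=np.array([np.cos(th),np.sin(th),0]);ey=np.array([-np.sin(th),np.cos(th),0]); B=np.array([cx,cy,0])
L=np.dstack([(W-B)@ex,(W-B)@ey,z])
for nm,mm in dict(x=0,y=1).items():
    print(nm,[np.percentile(L[low][:,mm],q).round(1) for q in (.3,1,3,97,99,99.7)])
# knob
red=((H[...,0]<6)|(H[...,0]>174))&(H[...,1]>150)&(L[...,1]>80)&(z>90)
P=W[red]; print("red",red.sum(),L[red].min(0),L[red].max(0))
ax=-ex*np.sin(np.radians(24))+np.array([0,0,np.cos(np.radians(24))])
s=P@ax; smax=np.percentile(s,97); top=P[s>smax-5]; print("along-axis",np.percentile(s,[2,10,50,90,98]).round(1),len(top))
def rect_on(Pts,ax):
    u=np.cross(ey,ax); uv=np.c_[Pts@u,Pts@ey]; r=cv2.minAreaRect(uv.astype(np.float32))
    c=u*r[0][0]+ey*r[0][1]+ax*np.median(Pts@ax); return c,r
c,r=rect_on(top,ax); print("bar top centre",c.round(1),"local",[(c-B)@ex,(c-B)@ey],r)
# white ring / black disc
ring=(L[...,1]>90)&(L[...,1]<210)&(abs(L[...,0])<90)&(z>85)&~red&~teal
P=W[ring]; s=P@ax; print("disc axis levels",np.percentile(s,[5,25,50,75,95]).round(1),ring.sum())
A=P[abs(s-np.median(s))<6]; sv=np.linalg.svd(A-A.mean(0))[2][2]; print("normal",(sv*np.sign(sv[2])).round(3),"expect",ax.round(3))
u=np.cross(ey,ax); uv=np.c_[A@u,A@ey].astype(np.float32); hull=cv2.convexHull(uv); (e0,e1)=cv2.fitEllipse(hull)[:2]; print("disc",e0,e1, "circle",cv2.minEnclosingCircle(hull))
c=u*e0[0]+ey*e0[1]+ax*np.median(A@ax); print("disc c",c.round(1),"local",(c-B)@ex,(c-B)@ey)
# canes
for nm,m in dict(amber=(H[...,0]>6)&(H[...,0]<17)&(H[...,1]>190)&(z>90)&(z<135),green=(H[...,0]>32)&(H[...,0]<55)&(H[...,1]>120)&(z>90)&(z<160)).items():
    m=m&(L[...,1]<0); print(nm,m.sum(),L[m].min(0).round(1),np.median(L[m],0).round(1),L[m].max(0).round(1))
```

```text
bench 0.30282002631274313
base ((598.1896362304688, 148.7772674560547), (198.44419860839844, 427.7851867675781), 9.645344734191895) 12.36637458427866
x [np.float64(-99.1), np.float64(-99.1), np.float64(-96.7), np.float64(89.0), np.float64(94.8), np.float64(96.5)]
y [np.float64(-211.4), np.float64(-209.1), np.float64(-202.1), np.float64(195.8), np.float64(207.2), np.float64(211.8)]
red 1603 [-46.03205456 121.57878275  99.87031713] [ 19.38259987 176.0630519  163.25317996]
along-axis [-145.3 -135.6 -104.3 -102.7 -101.9] 1009
bar top centre [553.7 288.2 151.2] local [np.float64(-20.50252076169691), np.float64(144.8688715987065)] ((604.2922973632812, 191.31689453125), (61.50312423706055, 16.57891273498535), 34.35099411010742)
disc axis levels [-151.4  105.2  130.1  139.5  155.2] 20020
normal [-0.251 -0.162  0.955] expect [-0.401 -0.068  0.914]
disc (680.7200927734375, 168.23379516601562) (27.986658096313477, 48.86122131347656) circle ((681.6710205078125, 166.63653564453125), 21.095417022705078)
disc c [532.5 261.1 396.2] local -45.91529269838798 121.7857722334722
amber 2823 [-72.3 -76.8 100.3] [-14.8 -61.9 119.7] [ 74.8 -51.6 123.6]
green 6190 [-72.8 -49.6 103. ] [ -5.5 -24.5 130.8] [ 77.7  -0.  142.9]
```

```bash
cat >> h.py <<'E'
th=np.radians(9.65); ex=np.array([np.cos(th),np.sin(th),0]);ey=np.array([-np.sin(th),np.cos(th),0]);ez=np.array([0,0,1.])
B=np.array([598.2,148.8,0]); O=B-75*ey
t24=np.radians(24); ax=-ex*np.sin(t24)+ez*np.cos(t24); u=np.cross(ey,ax)
grip=np.array([553.7,288.2,151.2])-12*ax
def knobR(a,sgn=1):
    b=sgn*(np.cos(a)*u+np.sin(a)*ey); zt=-ax
    return Ro.from_matrix(np.c_[b,np.cross(zt,b),zt])
E
python3 - <<'E'
from station import env, vision, eoat
from h import *
a0=np.radians(34.35)
for sg in(1,-1):
  for d in (80,-16):
    for f in (0,.7,1.35):
        q=env.inverse_kinematics(grip+d*ax,knobR(a0-f,sg).as_rotvec()); print(sg,d,f,None if q is None else np.round(q,3))
E
```

```text
1 80 0 [ 0.304 -0.438 -0.492  1.101 -0.055  2.666]
1 80 0.7 [ 0.304 -0.438 -0.492  1.101 -0.055 -2.917]
1 80 1.35 [ 0.304 -0.438 -0.492  1.101 -0.055 -2.267]
1 -16 0 [ 0.294 -0.298 -0.542  0.911 -0.051  2.657]
1 -16 0.7 [ 0.294 -0.298 -0.542  0.911 -0.051 -2.927]
1 -16 1.35 [ 0.294 -0.298 -0.542  0.911 -0.051 -2.277]
-1 80 0 [ 0.304 -0.438 -0.492  1.101 -0.055 -0.475]
-1 80 0.7 [ 0.304 -0.438 -0.492  1.101 -0.055  0.225]
-1 80 1.35 [ 0.304 -0.438 -0.492  1.101 -0.055  0.875]
-1 -16 0 [ 0.294 -0.298 -0.542  0.911 -0.051 -0.485]
-1 -16 0.7 [ 0.294 -0.298 -0.542  0.911 -0.051  0.215]
-1 -16 1.35 [ 0.294 -0.298 -0.542  0.911 -0.051  0.865]
```

Run:
```python
from station import env, vision, eoat
from h import *
r=knobR(np.radians(34.35),-1).as_rotvec()
env.movep(grip+80*ax,r); env.dwell(.2); s=env.read_state(); print("pre",s["clock"],s["force"].round(1),s["wrist_torque"].round(2))
hit=env.line_to(grip-15*ax,max_speed=80,stop_force=12); s=env.read_state(); print(hit,s["force"].round(1),s["tcp_pos"]-(grip-15*ax))
if not hit:
    eoat.command_gripper(14); env.dwell(.2); s=env.read_state()
    R=Ro.from_rotvec(s["tool_rot"]).as_matrix()
    print(s["clock"],s["width"],s["grip_force"],"F tool",(R.T@s["force"]).round(2),"M tool",(R.T@s["wrist_torque"]).round(3),s["joints"].round(3))
```

```text
pre 3.3583 [-0.1  0.6  0.3] [-0.06  0.41 -0.01]
False [-0.4 -0.6 -0.5] [0.25622187 0.13691413 0.73664145]
5.55 14.979786341845283 52.961411476135254 F tool [ 0.73  5.55 -5.77] M tool [-1.02   0.541  0.081] [ 0.294 -0.3   -0.542  0.914 -0.05  -0.485]
```

Run:
```python
from station import env, vision, eoat
from h import *
s=env.read_state(); q0=np.array(s["joints"]); q0[:]=env.inverse_kinematics(s["tcp_pos"],s["tool_rot"]); q0=np.array(s["joints"])
def M():
    v=[]
    for _ in range(3):
        env.dwell(.02); s=env.read_state(); v.append(-(Ro.from_rotvec(s["tool_rot"]).inv().apply(s["wrist_torque"]))[2])
    return np.mean(v),s
f=0;log=[];base=None
while f<1.40:
    f+= .2 if f<.75 else .02
    q=q0.copy(); q[5]+=f; env.move_j(q); m,s=M(); act=s["joints"][5]-q0[5]; ex_=m-(.1+.25*f)
    log.append((round(f,3),round(act,3),round(m,3),round(ex_,3),round(np.linalg.norm(s["force"]),1),round(s["clock"],2)))
    if base is None or f<.88: base=ex_
    if ex_-base>.33: break
    if s["clock"]>30: break
env.dwell(.15); print(M()[0])
for l in log: print(l)
```

```text
0.8624895218610314
(0.2, np.float64(0.195), np.float64(0.083), np.float64(-0.067), np.float64(2.5), 5.91)
(0.4, np.float64(0.394), np.float64(0.138), np.float64(-0.062), np.float64(3.1), 6.27)
(0.6, np.float64(0.593), np.float64(0.172), np.float64(-0.078), np.float64(3.9), 6.62)
(0.8, np.float64(0.793), np.float64(0.342), np.float64(0.042), np.float64(4.3), 6.98)
(0.82, np.float64(0.818), np.float64(0.328), np.float64(0.023), np.float64(5.7), 7.28)
(0.84, np.float64(0.838), np.float64(0.323), np.float64(0.013), np.float64(6.5), 7.58)
(0.86, np.float64(0.858), np.float64(0.323), np.float64(0.008), np.float64(6.4), 7.88)
(0.88, np.float64(0.878), np.float64(0.354), np.float64(0.034), np.float64(4.6), 8.18)
(0.9, np.float64(0.898), np.float64(0.335), np.float64(0.01), np.float64(5.7), 8.48)
(0.92, np.float64(0.918), np.float64(0.321), np.float64(-0.009), np.float64(5.7), 8.78)
(0.94, np.float64(0.938), np.float64(0.374), np.float64(0.039), np.float64(6.1), 9.08)
(0.96, np.float64(0.958), np.float64(0.36), np.float64(0.02), np.float64(5.4), 9.38)
(0.98, np.float64(0.978), np.float64(0.34
[... 391 characters left out ...]
1.08, np.float64(1.078), np.float64(0.376), np.float64(0.006), np.float64(5.9), 11.18)
(1.1, np.float64(1.098), np.float64(0.364), np.float64(-0.011), np.float64(6.1), 11.48)
(1.12, np.float64(1.118), np.float64(0.394), np.float64(0.014), np.float64(5.8), 11.78)
(1.14, np.float64(1.138), np.float64(0.399), np.float64(0.014), np.float64(6.6), 12.08)
(1.16, np.float64(1.158), np.float64(0.469), np.float64(0.079), np.float64(6.8), 12.38)
(1.18, np.float64(1.178), np.float64(0.566), np.float64(0.171), np.float64(7.0), 12.68)
(1.2, np.float64(1.198), np.float64(0.697), np.float64(0.297), np.float64(5.6), 12.98)
(1.22, np.float64(1.217), np.float64(0.865), np.float64(0.46), np.float64(7.8), 13.28)
```

Run:
```python
from station import env, vision, eoat
from h import *
env.dwell(.7); s=env.read_state(); print("held",-(Ro.from_rotvec(s["tool_rot"]).inv().apply(s["wrist_torque"]))[2],s["force"].round(1))
eoat.command_gripper(85); env.dwell(.7); print(env.read_state()["width"])
env.line_to(grip+75*ax,max_speed=150)
env.movep([545,120,330],down(th+np.pi)); env.dwell(.2); shot(env,"w2"); print(env.read_state()["clock"])
```

```text
held 0.8668230036383027 [-5. -3.  4.]
84.91258394543988
17.45
```

View pics/w2.png

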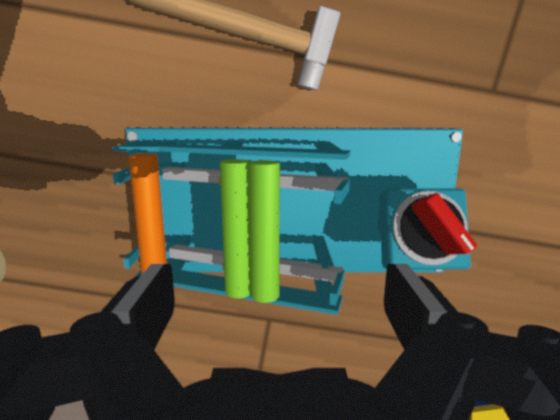

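The amber cane now lies in the pocket at about (147,210). The greens have moved up to the gate at (236,230) and (264,230), and the knob is back home. Next I'll look at the cutter.

Run:
```python
from station import env, vision, eoat
from h import *
env.movep([480,-310,330],down(np.radians(185))); env.dwell(.2); shot(env,"w3"); print(env.read_state()["clock"])
f=np.load("w2.npz"); im=f["im"]; W=cloud(im,f["d"],f); H=hsv(im)
L=np.dstack([(W-O)@ex,(W-O)@ey,W[...,2]])
m=(H[...,0]>4)&(H[...,0]<17)&(H[...,1]>190)&(L[...,2]>45)&(L[...,2]<90)&(L[...,1]<-70)&(L[...,1]>-130)
print("amber",m.sum(),np.percentile(L[m],[1,50,99],axis=0).round(1).tolist(), "top z",np.percentile(L[m][:,2],[90,98]))
t=L[m]; t=t[t[:,2]>np.percentile(t[:,2],90)-1.5]; print("crest",np.median(t,0).round(1), np.polyfit(t[:,0],t[:,1],1))
f=np.load("w3.npz"); im=f["im"]; W=cloud(im,f["d"],f); H=hsv(im);z=W[...,2]
teal=(abs(H[...,0].astype(int)-97)<10)&(H[...,1]>130)
low=teal&(z<20)&(z>6); print("base",cv2.minAreaRect(W[low][:,:2].astype(np.float32)),np.median(z[low]))
```

```text
19.3
amber 2914 [[-72.1, -115.0, 56.3], [-10.5, -98.1, 69.9], [61.6, -87.3, 73.4]] top z [72.1963016  73.01507525]
crest [  -9.3 -102.7   71.7] [-4.88304875e-03 -1.02848388e+02]
base ((553.989501953125, -163.35858154296875), (627.7651977539062, 208.16015625), 77.0031967163086) 13.667157070051656
```

View pics/w3.png

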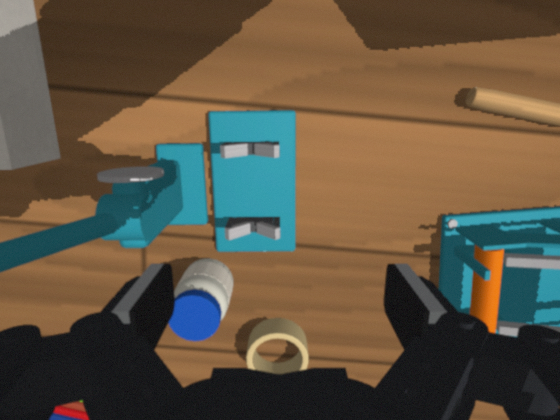

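The cutter base is at pixels (210–297, 111–250), with saddles at rows 150 and 228. Its column is to the left at (180,185), the jar at (205,300), the tape at (277,350), and the amber cane at (487,290) is in the pocket.

Run:
```python
from station import env, vision, eoat
from h import *
f=np.load("w3.npz"); im=f["im"]; W=cloud(im,f["d"],f); H=hsv(im);z=W[...,2]
teal=(abs(H[...,0].astype(int)-97)<10)&(H[...,1]>130)
low=(teal&(z<20)&(z>6)).astype(np.uint8); n,lab,st,c=cv2.connectedComponentsWithStats(low,connectivity=4)
i=lab[190,255]; m=lab==i; r=cv2.minAreaRect(W[m][:,:2].astype(np.float32)); print(st[i],r,np.median(z[m]))
(cx,cy),(w,h),a=r
if w<h: a-=90
a=(a+90)%180-90; t=np.radians(a); X=np.array([np.cos(t),np.sin(t),0]);Y=np.array([-np.sin(t),np.cos(t),0]);C=np.array([cx,cy,0])
print("C",C,"yaw",a)
L=np.dstack([(W-C)@X,(W-C)@Y,z])
s=(z>30)&(z<80)&(abs(L[...,0])<75)&(abs(L[...,1])<50)&(H[...,1]<90)
for k in(-1,1):
    q=L[s&(L[...,0]*k>0)]; print("saddle",len(q),np.percentile(q,[2,50,98],axis=0).round(1).tolist())
    for b in range(-30,31,10):
        v=q[abs(q[:,1]-b)<3]; print("   y",b,len(v),np.median(v[:,2]).round(1) if len(v) else "")
    lo=q[q[:,2]<np.percentile(q[:,2],15)]; print("  valley y",np.median(lo[:,1]),np.median(lo[:,2]))
col=teal&(z>30)&(abs(L[...,0])<100)&(L[...,1]<0); print("column",np.nanpercentile(L[col],[1,99],axis=0).round())
b=(z>60)&(z<110)&(L[...,0]>60)&(L[...,0]<220)&(L[...,1]<60)&(L[...,1]>-120); print("jar",np.percentile(L[b],[2,98],axis=0).round())
P=O-100*ey
for yaw in (th,th+np.pi):
    for p in ([*P[:2],140],[*P[:2],37]):
        q=env.inverse_kinematics(p,down(yaw)); print("pick",None if q is None else q.round(2))
for yaw in (t,t+np.pi):
    for p in ([cx,cy,150],[cx,cy,40]):
        q=env.inverse_kinematics(p,down(yaw)); print("place",None if q is None else q.round(2))
```

```text
[ 209  111   86  140 9399] ((513.629638671875, -340.39239501953125), (186.67330932617188, 107.8558120727539), 5.48815393447876) 14.329038115683959
C [ 513.62963867 -340.39239502    0.        ] yaw 5.48815393447876
saddle 794 [[-56.1, -32.6, 33.5], [-50.3, -3.4, 53.0], [-42.6, 31.8, 64.9]]
   y -30 74 63.1
   y -20 85 56.0
   y -10 69 46.6
   y 0 57 36.4
   y 10 64 47.5
   y 20 70 56.9
   y 30 86 62.1
  valley y -1.2476355829069337 35.89875476015189
saddle 852 [[43.7, -32.1, 32.4], [47.6, -2.6, 50.6], [57.3, 32.2, 64.8]]
   y -30 89 61.4
   y -20 86 55.6
   y -10 75 45.7
   y 0 56 36.1
   y 10 57 46.3
   y 20 82 55.1
   y 30 92 61.4
  valley y -0.14209200302179975 34.92238760659038
column [[ -32. -155.   35.]
 [  30.  -90.  250.]]
jar [[110. -96.  63.]
 [170. -37. 102.]]
pick [-0.25  0.19  0.03  1.41  0.    2.73]
pick [-0.25  0.24 -0.1   1.22  0.    2.73]
pick [-0.25  0.19  0.03  1.41  0.   -0.41]
pick [-0.25  0.24 -0.1   1.22  0.   -0.41]
place [-0.8   0.15  0.    1.42  0.    2.25]
place [-0.8   0.21 -0.14  1.22  0.    2.25]
place [-0.8   0.15  0.    1.42  0.   -0.89]
place [-0.8   0.21 -0.14  1.22  0.   -0.89]
```

Run:
```python
from station import env, vision, eoat
from h import *
P=O-100.5*ey; r=down(th+np.pi)
env.movep([*P[:2],210],r); eoat.command_gripper(70)
hit=env.line_to([*P[:2],38],max_speed=100,stop_force=10); s=env.read_state(); print("hit",hit,s["tcp_pos"].round(1),s["force"].round(1),s["clock"])
if not hit:
    eoat.command_gripper(26); env.dwell(.1); s=env.read_state(); print(s["width"],s["grip_force"],s["force"].round(1))
    env.line_to([*P[:2],60],max_speed=50); s=env.read_state(); print(s["width"],s["force"].round(1))
    env.line_to([*P[:2],200],max_speed=130); env.dwell(.2); s=env.read_state(); print(s["width"],s["grip_force"],s["force"].round(1),s["clock"])
    f,d=vision.camera("side"); shot(env,"w4"); cv2.imwrite("pics/side4.png",f[:,:,::-1])
```

```text
hit False [628.1 -24.3  38.7] [ 0.2  1.2 -0.1] 22.7583
30.331887702031043 59.10707652568817 [-1.  -1.3  4.3]
30.08502043667765 [-0.9  0.6 -3.9]
30.094888370019792 59.50670063495636 [-0.2  0.1 -3.3] 25.3167
```

View pics/w4.png

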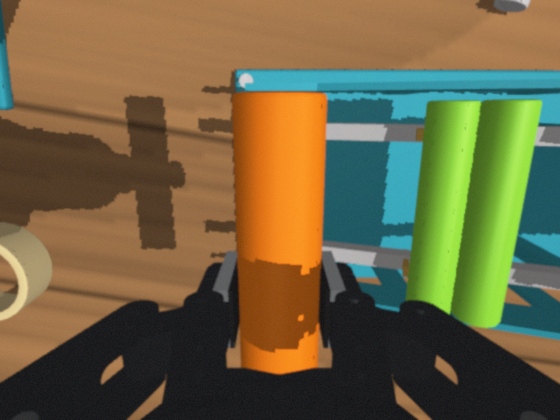

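The cane is held along the tool x axis, with its robot-side end at about (282,95). I'll measure its pose in the gripper and then place it.

Run:
```python
from station import env, vision, eoat
from h import *
s=env.read_state(); f=np.load("w4.npz"); W=cloud(f["im"],f["d"],f);H=hsv(f["im"])
T=Ro.from_rotvec(s["tool_rot"]).inv().apply((W-s["tcp_pos"]).reshape(-1,3)).reshape(W.shape)
m=(H[...,0]>4)&(H[...,0]<17)&(H[...,1]>190)&(abs(T[...,1])<20)&(abs(T[...,2])<60)
v,uu=np.where(m); m[:90]=False
p=T[m]; print(m.sum(),np.percentile(p,[1,50,99],axis=0).round(1).tolist())
for a in range(-70,80,15):
    q=p[(abs(p[:,0]-a)<4)]
    if len(q)>20: print(a,"crest tool z",np.percentile(q[:,2],5).round(1),"y mid",q[:,1].min().round(1),q[:,1].max().round(1))
```

```text
23595 [[-25.4, -15.5, -34.3], [31.2, -0.6, -31.6], [71.8, 14.3, -21.9]]
-25 crest tool z -33.5 y mid -15.7 14.8
-10 crest tool z -33.6 y mid -16.2 14.7
5 crest tool z -33.7 y mid -15.9 14.5
20 crest tool z -33.7 y mid -16.0 14.9
35 crest tool z -33.8 y mid -15.8 14.7
50 crest tool z -33.8 y mid -16.0 14.9
65 crest tool z -33.8 y mid -15.8 14.8
```

Run:
```python
from station import env, vision, eoat
from h import *
t=np.radians(5.49); X=np.array([np.cos(t),np.sin(t),0]); C=np.array([513.6,-340.4,0])-1.5*X
r=down(t+np.pi)
env.movep([*C[:2],170],r); env.dwell(.1)
print(env.line_to([*C[:2],50],max_speed=90,stop_force=8)); env.dwell(.3); print(env.read_state()["force"].round(2))
hit=env.line_to([*C[:2],38],max_speed=10,stop_force=4); s=env.read_state(); print("hit",hit,s["tcp_pos"].round(1),s["force"].round(1),s["clock"])
shot(env,"w5")
```

```text
False
[-0.    0.5  -3.46]
hit True [ 512.  -340.1   41.9] [0.3 0.5 5. ] 29.3667
```

Run:
```python
from station import env, vision, eoat
from h import *
s=env.read_state(); p=s["tcp_pos"]
eoat.command_gripper(60); env.dwell(.3)
env.line_to([p[0],p[1],200],max_speed=110)
env.movep([470,-300,330],down(np.radians(185.5))); env.dwell(.3); shot(env,"w6"); print(env.read_state()["clock"])
f=np.load("w6.npz"); W=cloud(f["im"],f["d"],f);H=hsv(f["im"])
t=np.radians(5.49); X=np.array([np.cos(t),np.sin(t),0]);Y=np.array([-np.sin(t),np.cos(t),0]);C=np.array([513.6,-340.4,0])
L=np.dstack([(W-C)@X,(W-C)@Y,W[...,2]])
m=(H[...,0]>4)&(H[...,0]<17)&(H[...,1]>190)&(abs(L[...,0])<110)&(abs(L[...,1])<45)&(L[...,2]>40)
p=L[m]; print(m.sum(),np.percentile(p,[.5,50,99.5],axis=0).round(1).tolist())
for k in(-60,-25,0,25,60):
    q=p[abs(p[:,0]-k)<5]; print(k,np.percentile(q[:,2],95).round(1),q[:,1].min().round(1),q[:,1].max().round(1))
im,d=vision.camera("scene"); cv2.imwrite("pics/scene6.png",im[:,:,::-1])
```

```text
32.6833
3075 [[-73.8, -13.7, 63.2], [-5.4, 1.5, 73.5], [74.0, 14.9, 76.8]]
-60 76.0 -14.1 15.1
-25 76.0 -13.1 14.6
0 75.8 -13.7 14.2
25 76.0 -14.0 14.7
60 75.9 -12.5 14.3
```

View pics/scene6.png

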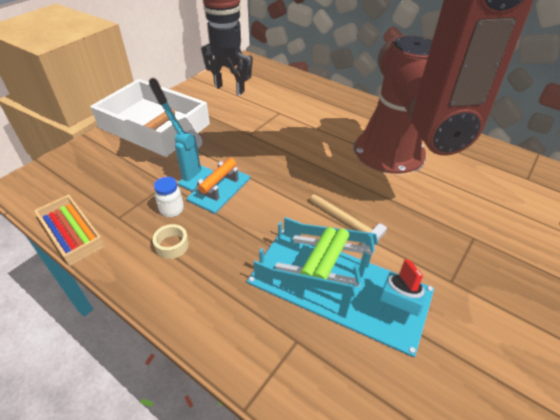

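The amber cane lies level and centred in the cradle at (217,177). The greens are still on the rack at (327,252), the knob is home, and the other things haven't moved.

```bash
python3 -c "
from station import env, vision, eoat
print(env.job_done())"
```

```text
the job is handed in; nothing more can be done
None
```

The job is handed in: the knob was held against its stop at about 0.46 N m beyond the spring and sprang home, the amber cane lies level and centred within about 1 mm in the cutter's V cradle, and the greens and bystanders are untouched, at about 33 s on the clock (the judge's verdict was not returned).

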